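# Wedge the oilstone tight in its sharpening holder

## Robot

A 7-joint arm with a two-finger parallel gripper is mounted at the origin on a cart in front of the work surface, level with it; the furniture and walls round the work are solid. World frame = base frame: x ahead of the robot, y to its left, z up, the work surface at z = 0. Lengths are in m, angles in rad, forces in N, time in s.
With the tool pointing down it reaches from about 0.4 to 0.85 m from the base axis. Payload 4.5 kg.
Tool frame: the origin (TCP) lies at the very end of the fingers, on their centre line; the grasp point (between the pads) lies 19 mm behind it (tcp_to_grasp is the z of the grasp point in the tool frame, in m); z points along the fingers, y is the line along which they close (so a half turn about z gives the same grasp; the last joint's range is limited). The gripper opens to 88 mm and grips with 3 to 60 N. Pads are 18 mm wide; open, the fingers measure 123 mm over their backs; the gripper's body (75 mm by 187 mm) begins 45 mm behind the grasp point.
Start: joints at [1.357, 0.689, -0.195, 1.565, 0.157, 0.902, -0.215], TCP at [0.153, -0.606, 0.239] pointing down, gripper open.
Joint ranges: [-3.01, 3.01], [-0.46, 2.08], [-1.47, 1.51], [0.13, 2.56], [-1, 4.14], [0.04, 2.09], [-2.66, 2.66]. Speed limits (rad/s): [2.57, 2.57, 3.14, 3.14, 3.14, 3.14, 3.14].

## Interface

Orientations are given as a unit quaternion [x, y, z, w].
In Python, from plant import * gives the robot as it stands. The module is installed in compiled form; this text tells all that it offers.
- The arm moves only by the shell command python3 -m jog 'ROWS' [OPENING] [FORCE]. ROWS is JSON, a list that holds one entry, the list of rows, each a list of 6 numbers: the shift along the tool's x, y, z in m, then the turn, a rotation vector about the tool's x, y, z in rad. In form: [[[dx, dy, dz, ax, ay, az], ...]]. A call has 1 to 12 rows; each row shifts and turns the commanded pose from where the row before left it, along the tool's axes as they then stand; what a row does not reach is not made up. A row lasts 1/8 s, in which the tool goes at most 62.5 mm and 10.7 degrees, less where a joint would pass 70% of its speed; a pose out of reach is approached as far as the arm can. A call with a gripper value outside its range is refused whole. OPENING is the finger opening in m, from 0 to 0.0881, set as the call begins (- or left out, the last holds). The fingers move at their own pace and stop on an object; FORCE is the grip in N (left out, the last holds). Time passes only in rows, so rows that do not move let the fingers close. It gives the time, the measured TCP pose, the force, the opening and the grip force at its end, in the units of the state.
- get_state(): the state, without advancing time (a new reading comes with each control period).
- snapshot(name): name is "scene" or "top" or "wrist"; returns a dict with "frame" (400x640x3 uint8, red, green, blue), "mtx" (3x3 intrinsics, pixels), "xyz" and "orientation" of the camera in the world; the wrist camera has in their place "mount" (4x4, takes a point from camera to tool coordinates, whose origin is the TCP and whose axes are the flange's). Camera axes: x right, y down, z forward; pixel columns grow to the right and rows downward; lengths in m; the calibration is good to about 2 mm. A picture is of the moment at which its call begins: read the wrist's pose just before it. There is no depth.
- finish_job(): hands the job in; it is judged then, once.
The state is a dict: "clock": time; "q": joint angles; "qd": joint speeds; "joint_torque": joint torques, N m; "tool_pos": TCP position; "eef_rot": TCP orientation; "contact_force": force on the tool from outside, world axes, zero at the start; "moment": the same for the moment, N m; "opening": opening from 0.0 (shut) to 1.0 (fully open); "finger_force": force on a finger pad.
Only numpy, scipy, OpenCV 4.12 (cv2) and the standard library are available. Lean on these libraries where they do the work, as an engineer would, in place of code of your own. Each camera call takes 0.05 s, during which the arm holds its last target. There are 200 camera calls.

## Task

The oilstone lies loose in its wooden bench holder. Take the long oak wedge, start its thin end, with the wedge on its side, in the gap between the stone and the slanted dark stop, then drive it in with a firm push on its thick end until the stone is locked tight: it should press the sprung pale cheek at its other end back by about 3 mm, not 6. Leave the wedge in place and the oil can, wax tin and pencil alone.

Things in the scene. Friction and masses are not known exactly. Their poses are not given: they have to be found in the camera images.
- holder: Sharpening holder fixed to the bench: oak board 150 x 326 mm, 18 mm thick. Origin on the bench under the bed; x = direction in which the wedge is driven, y along the stone, z up. Board covers x -80..70, y -147..179 mm. Two rails 12 mm high (to y 110, from y -40 near, -72 mm far; inner faces at x -12.5 and 52.5 mm, outer -24.5 and 64.5) guide the stone, 1.5 mm play a side.
- gap_mouth (a point): On the holder at (-11, -89.7, 18) mm: middle of the gap's mouth, on the board, level with the stone's near side. Gap: between stone end and a dark fixed block (48 x 28 mm, 24 high) whose face slants 12.6 degrees like the wedge, narrowing 0.223 mm per mm along +x. With the stone just at the cheek the mouth is 13 to 15.6 mm wide (the block's place varies, is not measured), else less.
- stone: Grey oilstone on an oily (slippery) oak block, 62 x 205 mm (its own x, y), 35 mm high, about 0.75 kg. The block is 22 mm high, the stone on it 46 x 170 mm. Origin: centre of its underside. It lies on the board, y along the holder's y, 0.5 to 2.5 mm off the cheek. Its origin is at y = +20 mm of the holder when it just touches the cheek, +23 mm when it presses it back 3 mm.
- wedge: Waxed (slippery) oak wedge lying on its side: 85 mm long, 26 mm high as it lies, 21.4 mm thick at the butt, 2.7 mm at the thin end. Origin at mid length on its straight long face, 13 mm above its support. Own y points to the thin end, z level from the straight to the sloped face, x down. In the gap: y along the holder's +x, straight face flat on the stone's end.
- wedge_tip (a point): Middle of the thin end of the wedge.
- wedge_butt (a point): Middle of the wedge's thick end face (21 x 26 mm), where it is pushed. The push first slides the stone to the cheek (a few N), then rises steadily; 3 mm of cheek travel take some 12 to 22 N, depending on friction, and 13 mm of further wedge travel; 12 to 30 mm of wedge still stand out at the mouth then. Friction holds it when let go.
- oil_can: Bystander: small metal oil can with a bent spout, 69 x 91 mm, 166 mm high, origin under it.
- wax_tin: Bystander: round red and black tin, 66 mm across, 27 mm high, origin under it.
- pencil: Bystander: red pencil, 159 mm long, lying on the bench, origin under its middle.
- cheek_rest (a point): On the holder, at (20, 122.5, 18) mm: where the middle of the foot of the pale cheek's face stands unpressed. The cheek (74 mm wide, 12 mm thick, 23 mm high) slides to the holder's +y on two rubber buffers, 3 N per mm, up to 7 mm, in front of a dark fixed block 24 mm high.
Not all that is in view belongs to the job. There is more than one size of the wedge; the job needs the smaller.

How it is judged:
On the way:
1. the thin end of the wedge is started in the gap (x of wedge_tip in the frame of holder above 0 m and y of wedge_tip in the frame of holder between -0.1 and -0.075 m and height (world z) of wedge below 0.04 m), for 0.1 s.
At the end, for the whole second after the job is handed in: The stone presses the cheek back by 1.5 to 5.5 mm, held by the wedge (over 1 N between them), which is in the gap on its side (7 degrees, at most 5 mm above the board); the stone lies flat (3 mm) and straight (3 degrees); both at rest (y of stone in the frame of holder between 0.0215 and 0.0255 m and contact force between wedge and stone above 1 N and angle between the y axis of stone and the y axis of holder, either way round below 0.05 rad and z of stone in the frame of holder below 0.021 m and angle between the x axis of wedge and the z axis of holder, either way round below 0.12 rad and z of wedge in the frame of holder below 0.036 m and linear speed of each of wedge, stone below 0.01 m/s); the robot touches nothing.
It fails at once if the wedge is over-driven: the cheek is pressed back by more than 5.5 mm (y of stone in the frame of holder above 0.0255 m).
It fails at once if the oil can is moved by more than 30 mm or tipped (distance of oil_can from where it was at the start of the episode above 0.03 m or angle between oil_can's own z axis and vertical above 0.5 rad).
It fails at once if the wax tin is moved by more than 30 mm (distance of wax_tin from where it was at the start of the episode above 0.03 m).
It fails at once if the pencil is moved by more than 30 mm (distance of pencil from where it was at the start of the episode above 0.03 m).
It also fails if it takes over 61 s, if anything falls off the work surface, if the arm or the gripper's body presses on something with over 40 N, if the wrist force passes 120 N, or if a joint passes its speed limit or range.

## Working session

There is one attempt and no reset: what is moved stays moved. The work goes in short steps, Python scripts to look and compute and a shell command to move; the robot and the scene stay as the last step left them, time stands still between calls to the robot, and variables do not carry over. Pictures are saved under pics/ and viewed, at most 10 in all, crops included, and the job is handed in when it is done.

```bash
mkdir -p pics; python3 - <<'E'
from plant import *
import cv2
s=get_state();print(s)
for n in("scene","top"):
    r=snapshot(n);cv2.imwrite(f"pics/{n}0.png",r["frame"][:,:,::-1]);print(n,r["mtx"],r["xyz"],r["orientation"])
E
```

```text
{'clock': 0.0, 'q': array([ 1.35679984,  0.68997912, -0.19448858,  1.56633046,  0.1572863 ,
        0.90248779, -0.21511267]), 'qd': array([-0.00093687,  0.00035395,  0.00015983,  0.0011125 ,  0.00254322,
       -0.00037531, -0.00129477]), 'joint_torque': array([-2.25786248e-04, -5.27555716e+01, -1.26721669e+00, -1.53428990e+01,
       -5.27729967e-02,  6.48920875e-03,  1.72684108e-04]), 'tool_pos': array([ 0.1530821 , -0.60531937,  0.23791603]), 'eef_rot': array([ 9.92331424e-01,  1.23602268e-01, -1.79340258e-04, -8.90351333e-04]), 'contact_force': array([ 0.28112988,  0.59810185, -0.31977573]), 'moment': array([ 0.00517341,  0.00426298, -0.00614112]), 'finger_force': 0.0, 'opening': 0.9954658462512802}
scene [[431.9693617    0.         318.89838248]
 [  0.         431.9693617  193.2388457 ]
 [  0.           0.           1.        ]] [-0.09676514  0.32093899  0.85973066] [-0.4427829   0.81608435 -0.33095698  0.16857374]
top [[365.21988572   0.         321.55607465]
 [  0.         365.21988572 196.90119612]
 [  0.           0.           1.        ]] [ 0.34671741 -0.11620757  1.11445029] [-0.70187891  0.7057165  -0.06390298  0.07243353]
```

View pics/top0.png

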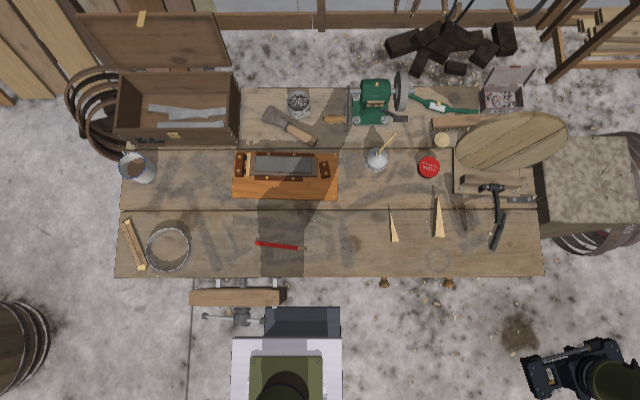

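View pics/scene0.png

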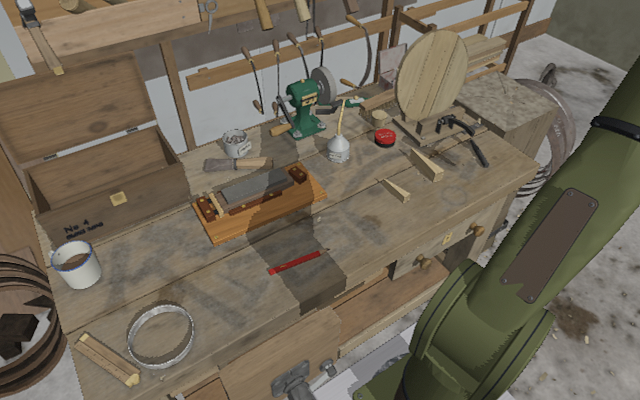

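The top view shows the holder at (285,175), with the pale cheek at its left end and the dark stop at its right end (322,168). The small wedge is at (393,224) and the large one at (438,215), the pencil at (280,245), the can at (377,158) and the tin at (429,167). The drive direction is roughly image up (world +x).

```bash
cat > h.py <<'E'
from plant import *
import numpy as np, cv2
from scipy.spatial.transform import Rotation as R
def cam(n):
    s=get_state(); r=snapshot(n)
    T=np.eye(4)
    if n=="wrist":
        B=np.eye(4);B[:3,:3]=R.from_quat(s["eef_rot"]).as_matrix();B[:3,3]=s["tool_pos"];T=B@r["mount"]
    else: T[:3,:3]=R.from_quat(r["orientation"]).as_matrix();T[:3,3]=r["xyz"]
    return r["frame"][:,:,::-1].copy(),r["mtx"],T
def px2w(uv,z,K,T):
    d=T[:3,:3]@np.linalg.solve(K,[uv[0],uv[1],1.]);o=T[:3,3]
    return o+d*(z-o[2])/d[2]
def w2px(p,K,T):
    c=T[:3,:3].T@(np.asarray(p)-T[:3,3]);c=K@c;return c[:2]/c[2]
E
python3 - <<'E'
from h import *
f,K,T=cam("top")
a=cv2.resize(f[140:205,225:345],None,fx=6.5,fy=6.5,interpolation=cv2.INTER_CUBIC)
cv2.imwrite("pics/ca.png",a[:, :800])
b=cv2.resize(f[185:255,375:455],None,fx=8,fy=8,interpolation=cv2.INTER_CUBIC)
cv2.imwrite("pics/cb.png",b)
for uv in[(393,224),(438,215)]:print(px2w(uv,0.02,K,T))
print(px2w((285,175),.02,K,T))
print(snapshot("wrist")["mount"],snapshot("wrist")["mtx"])
E
```

```text
[ 0.47643784 -0.31757905  0.02      ]
[ 0.50288417 -0.4539397   0.02      ]
[0.63057919 0.0094154  0.02      ]
[[-5.55857185e-04 -9.48288344e-01 -3.17409683e-01  8.41425165e-02]
 [ 9.99999730e-01 -3.74709656e-04 -6.31752107e-04 -6.01674072e-04]
 [ 4.80146687e-04 -3.17409949e-01  9.48288297e-01 -1.46259505e-01]
 [ 0.00000000e+00  0.00000000e+00  0.00000000e+00  1.00000000e+00]] [[302.43611317   0.         322.67328463]
 [  0.         302.43611317 194.50780797]
 [  0.           0.           1.        ]]
```

View pics/ca.png

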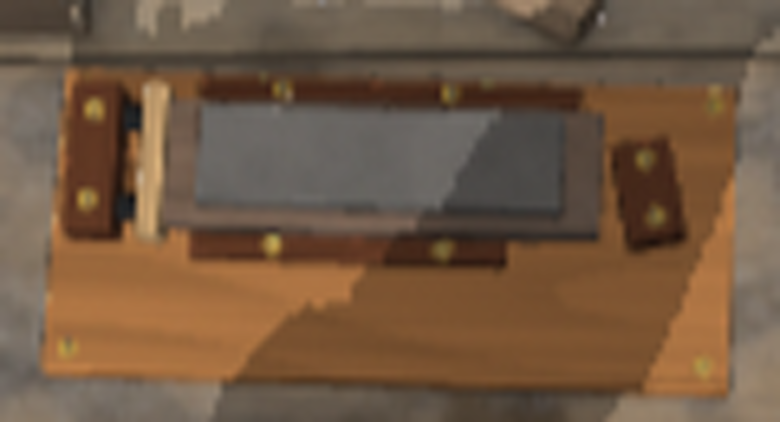

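View pics/cb.png

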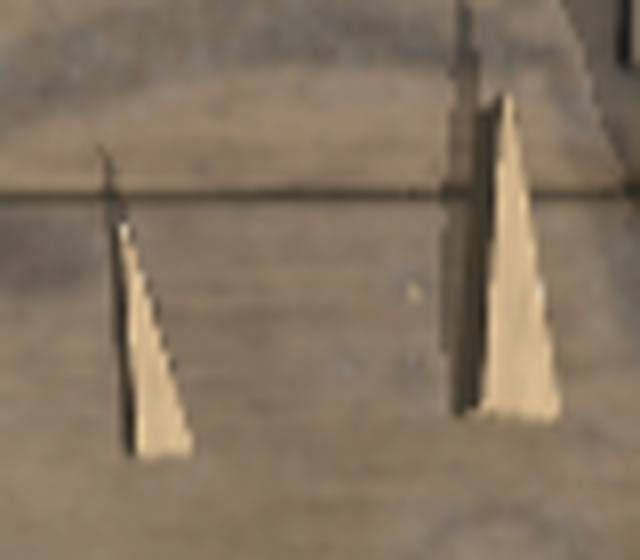

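The first crop shows the stone's end at u≈603 and the slanted block at 615–685, so the gap is about 2 px wide in the original. The second shows the small wedge with its straight left edge from (135,455) to (121,225) and its thin end up, so it is already oriented for the job.

```bash
cat >> h.py <<'E'
def delta(p,yaw):
    "tool-frame shift to world p and turn about tool z so that tool x has world yaw (tool down)"
    s=get_state();M=R.from_quat(s["eef_rot"])
    G=R.from_euler("z",yaw)*R.from_euler("x",np.pi)
    return M.inv().apply(np.asarray(p)-s["tool_pos"]).round(4),(M.inv()*G).as_rotvec().round(4)
E
python3 - <<'E'
from h import *
f,K,T=cam("top")
P=lambda u,v:px2w((375+u/8-.5,185+v/8-.5),.026,K,T)
bl,tl,br=P(135,455),P(121,225),P(193,455)
print(bl,tl,br,np.linalg.norm(tl-bl));d=tl-bl;yaw=np.arctan2(d[1],d[0]);print(yaw)
H=lambda u,v,z:px2w((225+u/6.5-.5,140+v/6.5-.5),z,K,T)
for q in[(68,70),(738,85),(728,393),(42,375)]:print(H(*q,.018))
c=(tl+br)/2;c[2]=.15;print(c,delta(c,yaw-.11))
E
```

```text
[ 0.42412441 -0.30952508  0.026     ] [ 0.51010226 -0.3077901   0.026     ] [ 0.42401437 -0.33092473  0.026     ] 0.08599536040206689
0.02017661451027471
[0.7125394  0.16854967 0.018     ]
[ 0.70226611 -0.15559764  0.018     ]
[ 0.55134704 -0.1489571   0.018     ]
[0.56212065 0.17463287 0.018     ]
[ 0.46705832 -0.31935742  0.15      ] (array([ 0.3745, -0.2006,  0.0886]), array([-5.000e-04,  1.000e-04,  3.376e-01]))
```

```bash
python3 -m jog '[[[0.038,-0.02,0.005,0,0,0],[0.038,-0.02,0.005,0,0,0],[0.038,-0.02,0.005,0,0,0],[0.038,-0.02,0.005,0,0,0],[0.038,-0.02,0.005,0,0,0],[0.038,-0.02,0.005,0,0,0],[0.038,-0.02,0.005,0,0,0],[0.036,-0.02,0.005,0,0,0],[0.036,-0.02,0.005,0,0,0],[0.036,-0.02,0.005,0,0,0],[0,0,0,0,0,0.118],[0,0,0,0,0,0]]]' 0.06 20
python3 - <<'E'
from h import *
f,K,T=cam("wrist")
cv2.imwrite("pics/w1.png",f)
E
```

```text
clock: 1.8
tool_pos: [0.467, -0.32, 0.1886]
eef_rot: [0.998, 0.066, -0.0, 0.0]
contact_force: [-0.2, -2.0, -0.6]
opening: 0.681
finger_force: 0.0
```

View pics/w1.png

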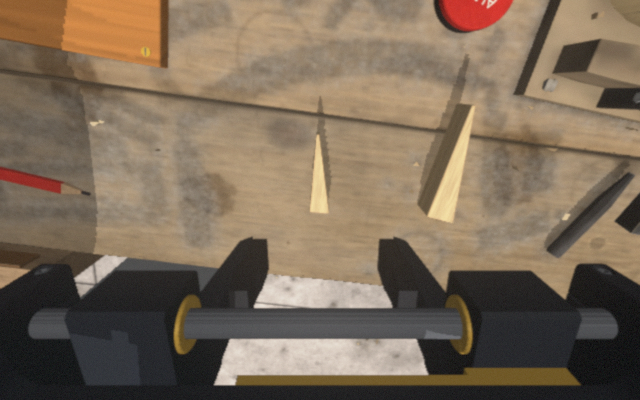

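The wrist view shows the small wedge with its tip at (318,134) and its butt corners at (309,212) and (328,213). The board's near-right corner is at (166,68).

```bash
python3 - <<'E'
from h import *
f,K,T=cam("wrist")
g=cv2.cvtColor(f,cv2.COLOR_BGR2HSV)
roi=f[120:225,295:345].astype(int)
m=((roi[:,:,2]>185)&(roi[:,:,2]-roi[:,:,0]>40)).astype(np.uint8)
c=max(cv2.findContours(m,0,2)[0],key=cv2.contourArea)[:,0]+[295,120]
_,t=cv2.minEnclosingTriangle(c[:,None].astype(np.float32));print(t[:,0], c[:,1].min(),c[:,1].max())
for q in list(t[:,0])+[(309,212),(328,213),(318,134)]:print(q,px2w(q,.026,K,T))
print("corner",px2w((166,68),.018,K,T))
E
```

```text
[[316.64328 125.09591]
 [307.82288 211.53587]
 [328.8037  213.86708]] 134 213
[316.64328 125.09591] [ 0.51898283 -0.30669086  0.026     ]
[307.82288 211.53587] [ 0.42546981 -0.30865193  0.026     ]
[328.8037  213.86708] [ 0.42574778 -0.33187319  0.026     ]
(309, 212) [ 0.42509421 -0.30999736  0.026     ]
(328, 213) [ 0.42665062 -0.33085578  0.026     ]
(318, 134) [ 0.51042532 -0.3091442   0.026     ]
corner [ 0.5528832  -0.15512019  0.018     ]
```

```bash
python3 - <<'E'
from h import *
print(delta([.452,-.3168,.004],.131))
E
```

```text
(array([-0.0136, -0.006 ,  0.1848]), array([ 0.0005,  0.0005, -0.0001]))
```

```bash
python3 -m jog '[[[-0.0136,-0.006,0.03,0,0,0],[0,0,0.04,0,0,0],[0,0,0.04,0,0,0],[0,0,0.04,0,0,0],[0,0,0.02,0,0,0],[0,0,0.015,0,0,0],[0,0,0,0,0,0],[0,0,0,0,0,0]]]' 0.045 20
python3 -m jog '[[[0,0,0,0,0,0],[0,0,0,0,0,0],[0,0,0,0,0,0],[0,0,0,0,0,0],[0,0,0,0,0,0],[0,0,0,0,0,0]]]' 0.0 20
python3 -m jog '[[[0,0,-0.01,0,0,0],[0,0,-0.03,0,0,0],[0,0,-0.04,0,0,0],[0,0,-0.05,0,0,0],[0,0,0,0,0,0],[0,0,0,0,0,0]]]'
python3 - <<'E'
from h import *
f,K,T=cam("wrist")
cv2.imwrite("pics/w2.png",f)
E
```

```text
clock: 2.9
tool_pos: [0.453, -0.3166, 0.0045]
eef_rot: [0.998, 0.065, 0.001, 0.0]
contact_force: [-0.1, -0.6, -0.3]
opening: 0.508
finger_force: 0.0
clock: 3.65
tool_pos: [0.4528, -0.3163, 0.004]
eef_rot: [0.998, 0.065, 0.0, 0.0]
contact_force: [-0.3, -0.0, 5.0]
opening: 0.187
finger_force: 19.9
clock: 4.4
tool_pos: [0.4521, -0.3158, 0.1335]
eef_rot: [0.998, 0.065, -0.0, -0.0]
contact_force: [-0.4, -0.2, -0.7]
opening: 0.188
finger_force: 19.9
```

View pics/w2.png

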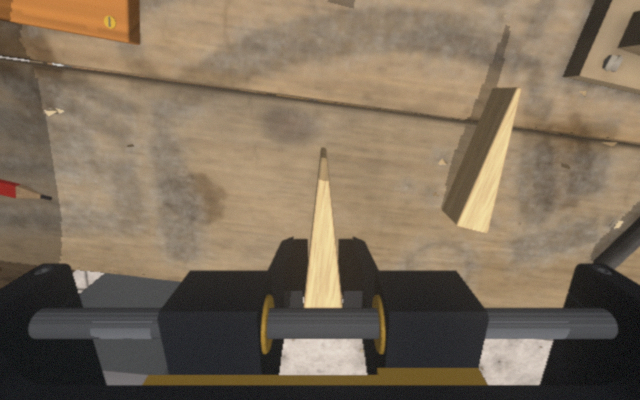

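The wedge is held, centred and straight: tip at (323,149), butt at about (304–342,307). Next I move above the holder for a closer look at the gap.

```bash
python3 - <<'E'
from h import *
f,K,T=cam("wrist")
s=get_state();M=R.from_quat(s["eef_rot"])
for z in(s["tool_pos"][2]+.022,s["tool_pos"][2]+.009):
  for q in[(319,150),(327,150),(323,149),(304,307),(342,307)]:print(M.inv().apply(px2w(q,z,K,T)-s["tool_pos"]).round(4))
print(delta([.53,-.115,.13],.077))
E
```

```text
[ 0.0619 -0.0023 -0.0221]
[ 0.0619  0.001  -0.0221]
[ 0.0623 -0.0006 -0.0221]
[-0.0164 -0.0101 -0.0219]
[-0.0164  0.0088 -0.022 ]
[ 0.0596 -0.0024 -0.0091]
[ 0.0596  0.0012 -0.0091]
[ 0.0601 -0.0006 -0.0091]
[-0.0269 -0.011  -0.0089]
[-0.0269  0.0098 -0.009 ]
(array([ 0.1037, -0.1886,  0.0025]), array([-0.0017,  0.0023,  0.0529]))
```

```bash
python3 -m jog '[[[0.017,-0.0314,0,0,0,0],[0.017,-0.0314,0,0,0,0],[0.017,-0.0314,0,0,0,0],[0.017,-0.0314,0,0,0,0],[0.017,-0.0314,0,0,0,0],[0.017,-0.0314,0,0,0,0.053],[0,0,0,0,0,0],[0,0,0,0,0,0]]]'
python3 - <<'E'
from h import *
f,K,T=cam("wrist");np.savez("w3.npz",f=f,K=K,T=T)
cv2.imwrite("pics/w3.png",cv2.resize(f[:330,120:600],None,fx=1.66,fy=1.66,interpolation=cv2.INTER_CUBIC))
E
```

```text
clock: 5.5
tool_pos: [0.5283, -0.117, 0.1328]
eef_rot: [0.999, 0.038, -0.001, 0.0]
contact_force: [-0.3, -0.6, -1.0]
opening: 0.188
finger_force: 19.9
```

View pics/w3.png

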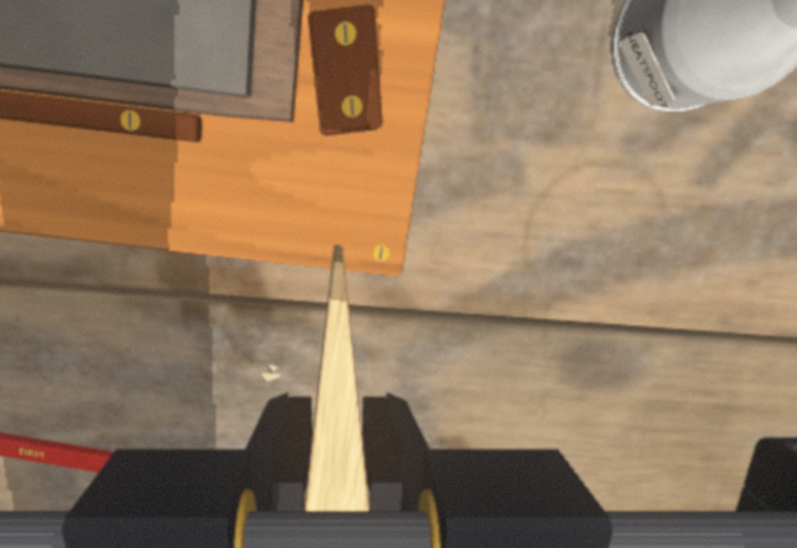

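```bash
python3 - <<'E'
from h import *
d=np.load("w3.npz");K,T=d["K"],d["T"]
P=lambda u,v,z:px2w(((u+.5)/1.66-.5+120,(v+.5)/1.66-.5),z,K,T)
c=P(402,274,.018);n=P(0,231,.018);e=P(445,0,.018)
yaw1=np.arctan2(*(n-c)[1::-1])-np.pi/2;yaw2=np.arctan2(*(e-c)[1::-1])
print("corner",c,"yaw",yaw1,yaw2)
yaw=(2*yaw1+yaw2)/3
O=R.from_euler("z",yaw)
H=lambda p:O.inv().apply(p-c)+[-.080,-.147,0]
for nm,u,v,z in[("stone",293,113,.040),("stonebot",292,121,.018),("stone top",303,0,.040),("blk nl top",321,126,.042),("blk far left top",309,13,.042),("blk nr",381,127,.042),("screw",380,253,.018),("rail end",200,115,.030),("tip",337,249,.145)]:
  p=P(u,v,z);print(nm,p.round(4),"H",(H(p)*1e3).round(1))
g=c+O.apply([.069,.0573,0]);print("mouth",g,yaw)
f,K2,T2=cam("top");print("top px of mouth",w2px(g,K2,T2))
i=d["f"][0:90,255:360];cv2.imwrite("pics/w4.png",cv2.resize(i,None,fx=7,fy=6.6,interpolation=cv2.INTER_CUBIC))
E
```

```text
corner [ 0.55467627 -0.14873656  0.018     ] yaw -0.032185113012825894 -0.03540911266730269
stone [ 0.6278 -0.0891  0.04  ] H [ -8.9 -85.   22. ]
stonebot [ 0.6256 -0.0869  0.018 ] H [-11.1 -82.9   0. ]
stone top [ 0.6712 -0.0911  0.04  ] H [ 34.5 -85.6  22. ]
blk nl top [ 0.6233 -0.1018  0.042 ] H [-12.9 -97.8  24. ]
blk far left top [ 0.6663 -0.094   0.042 ] H [ 29.7 -88.6  24. ]
blk nr [ 0.6249 -0.1282  0.042 ] H [ -10.5 -124.1   24. ]
screw [ 0.565  -0.1359  0.018 ] H [ -70.1 -133.9    0. ]
rail end [ 0.6244 -0.0458  0.03  ] H [-13.8 -41.8  12. ]
tip [ 0.5882 -0.1115  0.145 ] H [ -47.7 -108.7  127. ]
mouth [ 0.62554354 -0.09376275  0.018     ] -0.03325977956431816
top px of mouth [318.36042736 176.49902347]
```

View pics/w4.png

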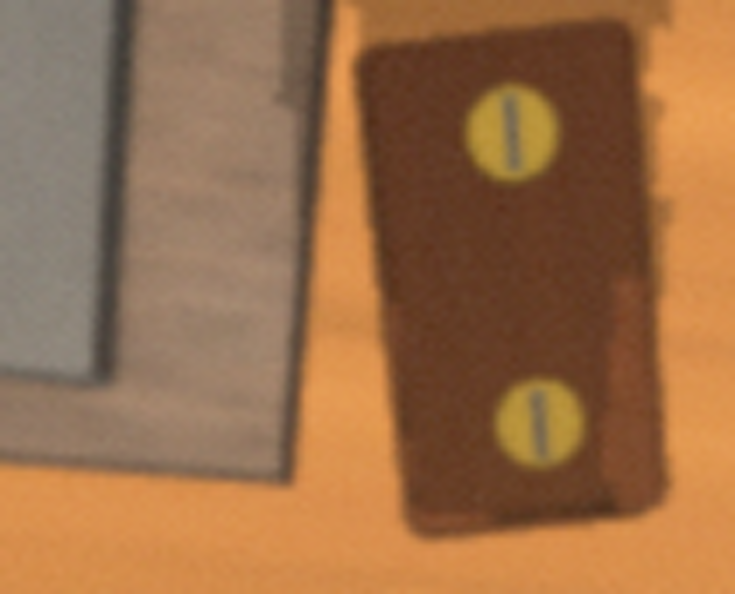

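The crop shows the stone's near corner at (290,482) and the block's near-left corner at about (405,530). The gap is clear, about 12.4 mm at the mouth, with its centre near holder y −91.

```bash
python3 - <<'E'
from h import *
c=np.array([.55468,-.14874,.018]);yaw=-.0333;O=R.from_euler("z",yaw)
W=lambda h:c+O.apply(np.array(h)-[-.08,-.147,0])
s=get_state();M=R.from_quat(s["eef_rot"]);off=M.apply([.0605,-.002,0]);
print("tip now H",(O.inv().apply(s["tool_pos"]+off-c)+[-.08,-.147,0])*1e3)
p=W([-.030,-.0880,0])-off;p[2]=.0235
print(p,delta(p,.077))
print("fwd in tool", M.inv().apply(O.apply([1,0,0])))
E
```

```text
tip now H [ -47.45730819 -108.47082239  115.07927546]
[ 0.54643478 -0.09794776  0.0235    ] (array([ 0.0198, -0.0186,  0.1096]), array([ 0.0009,  0.0018, -0.0023]))
fwd in tool [ 0.99417068  0.10780481 -0.00166969]
```

```bash
python3 -m jog '[[[0.0198,-0.0186,0.02,0,0,0],[0,0,0.03,0,0,0],[0,0,0.03,0,0,0],[0,0,0.02,0,0,0],[0,0,0.0096,0,0,0],[0,0,0,0,0,0],[0,0,0,0,0,0]]]'
python3 - <<'E'
from h import *
f,K,T=cam("wrist");np.savez("w5.npz",f=f,K=K,T=T)
cv2.imwrite("pics/w5.png",cv2.resize(f[:300,180:500],None,fx=2,fy=2,interpolation=cv2.INTER_CUBIC))
E
```

```text
clock: 6.48
tool_pos: [0.5481, -0.0965, 0.0249]
eef_rot: [0.999, 0.038, 0.001, 0.0]
contact_force: [-0.8, -0.8, -0.2]
opening: 0.188
finger_force: 19.9
```

View pics/w5.png

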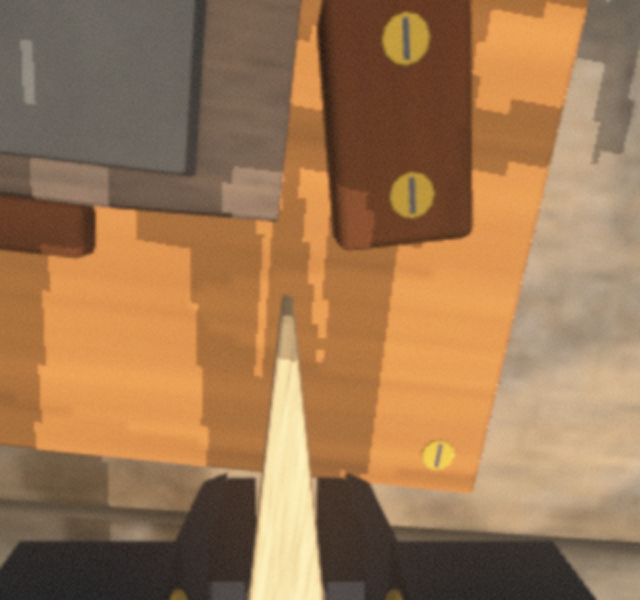

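The wedge tip is at (287,298), the stone corner at (276,219) and the block corner at (340,245). The tip is lined up near the stone side of the gap; now I compute the offset.

```bash
python3 - <<'E'
from h import *
d=np.load("w5.npz");K,T=d["K"],d["T"]
P=lambda u,v,z:px2w((u/2+180,v/2),z,K,T)
O=R.from_euler("z",-.0333)
pts={n:O.inv().apply(P(*a))*1e3 for n,a in dict(tipL=(282.5,298,.0465),tipR=(292,298,.0465),wl=(258,480,.0465),wr=(316,480,.0465),stone=(276,219,.040),stone_far=(300,20,.040),blk=(340,247,.042),blk_far=(322,30,.042),c=(472,490,.018)).items()}
o=pts["tipL"]
for n,p in pts.items():print(n,(p-o).round(1))
E
```

```text
tipL [0. 0. 0.]
tipR [ 0.2 -2.   0. ]
wl [-42.2   1.1   0. ]
wr [-40.7 -12.1   0. ]
stone [15.2  3.  -6.5]
stone_far [52.   2.3 -6.5]
blk [ 11.2 -10.9  -4.5]
blk_far [50.3 -2.  -4.5]
c [-53.3 -59.5 -28.5]
```

```bash
python3 -m jog '[[[0.0095,0.001,0,0,0,0],[0.0095,0.001,0,0,0,0],[0.0095,0.001,0,0,0,0],[0.0095,0.001,0,0,0,0],[0,0,0.001,0,0,0],[0,0,0.001,0,0,0],[0,0,0,0,0,0],[0,0,0,0,0,0]]]'
```

```text
clock: 7.52
tool_pos: [0.5855, -0.0971, 0.0221]
eef_rot: [0.999, 0.038, -0.0, 0.0]
contact_force: [-0.1, 0.3, 0.7]
opening: 0.185
finger_force: 19.9
```

```bash
python3 -m jog '[[[0.004,0.0004,0,0,0,0],[0.004,0.0004,0,0,0,0],[0.004,0.0004,0,0,0,0],[0,0,0,0,0,0],[0,0,0,0,0,0]]]'
python3 - <<'E'
from h import *
f,K,T=cam("wrist");np.savez("w6.npz",f=f,K=K,T=T)
cv2.imwrite("pics/w6.png",cv2.resize(f[:300,180:500],None,fx=2,fy=2,interpolation=cv2.INTER_CUBIC))
E
```

```text
clock: 8.15
tool_pos: [0.5981, -0.0974, 0.0221]
eef_rot: [0.999, 0.038, 0.0, 0.0]
contact_force: [0.0, -0.1, -0.3]
opening: 0.183
finger_force: 19.9
```

View pics/w6.png

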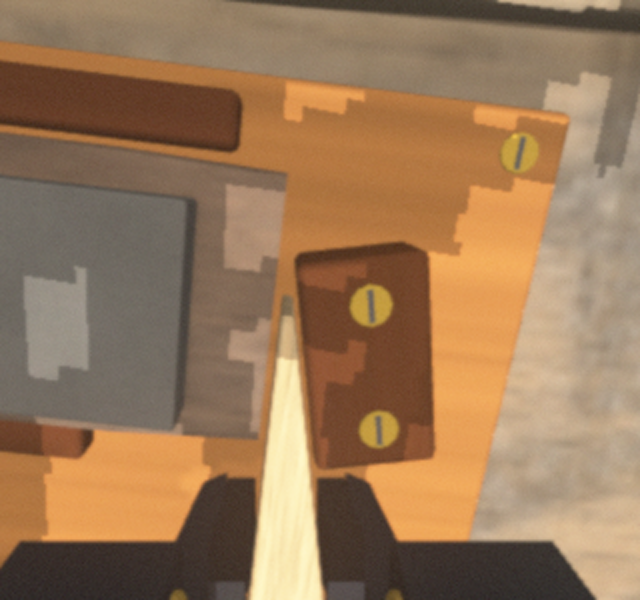

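The tip is well inside the gap at (287,298), with no contact force. Next I release, lift, back off, align the tool with the holder and close the fingers.

```bash
python3 -m jog '[[[0,0,0,0,0,0],[0,0,0,0,0,0],[0,0,0,0,0,0],[0,0,-0.02,0,0,0],[0,0,-0.04,0,0,0],[-0.035,0,0,0,0,0],[-0.035,0,0,0,0,0.11],[0,0,0,0,0,0],[0,0,0,0,0,0]]]' 0.035
python3 -m jog '[[[0,0,0,0,0,0],[0,0,0,0,0,0],[0,0,0,0,0,0],[0,0,0,0,0,0]]]' 0.0 30
python3 - <<'E'
from h import *
f,K,T=cam("wrist");np.savez("w7.npz",f=f,K=K,T=T)
cv2.imwrite("pics/w7.png",cv2.resize(f[:300,180:500],None,fx=2,fy=2,interpolation=cv2.INTER_CUBIC))
print(delta([.5285,-.0975,.027],-.033))
E
```

```text
clock: 9.32
tool_pos: [0.5297, -0.1027, 0.0831]
eef_rot: [1.0, -0.016, 0.002, 0.0]
contact_force: [0.8, 0.1, 0.0]
opening: 0.398
finger_force: 0.0
clock: 9.82
tool_pos: [0.5282, -0.1027, 0.082]
eef_rot: [1.0, -0.017, -0.0, 0.0]
contact_force: [-0.3, 0.3, -0.8]
opening: 0.002
finger_force: 0.0
(array([ 0.0002, -0.0053,  0.055 ]), array([ 0.0001,  0.0001, -0.0001]))
```

View pics/w7.png

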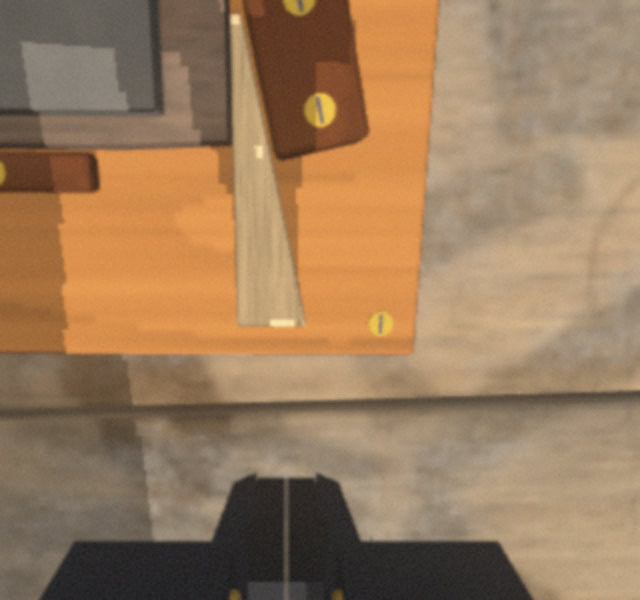

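The wedge lies straight along the stone's end: butt from (238,326) to (303,326), stone near corner at (228,146).

```bash
python3 - <<'E'
from h import *
d=np.load("w7.npz");K,T=d["K"],d["T"]
P=lambda u,v,z:px2w((u/2+180,v/2),z,K,T)
b=(P(238,326,.044)+P(303,326,.044))/2;O=R.from_euler("z",-.033)
print(P(238,326,.044),P(303,326,.044));s=P(228,146,.04);print("butt to mouth mm",O.inv().apply(s-b)*1e3)
p=b-O.apply([.04,0,0]);p[2]=.028;print(p,delta(p,-.033))
E
```

```text
[ 0.57153767 -0.08842483  0.044     ] [ 0.57086123 -0.10859276  0.044     ]
butt to mouth mm [52.18571158 11.95058543 -4.        ]
[ 0.53122123 -0.09718904  0.028     ] (array([ 0.0029, -0.0057,  0.054 ]), array([ 0.0001,  0.0001, -0.0001]))
```

```bash
python3 -m jog '[[[0.003,-0.0057,0,0,0,0],[0,0,0.03,0,0,0],[0,0,0.0285,0,0,0],[0.01,0,0,0,0,0],[0.01,0,0,0,0,0],[0.01,0,0,0,0,0],[0,0,0,0,0,0],[0,0,0,0,0,0]]]'
python3 -m jog '[[[0.005,0,0,0,0,0],[0.005,0,0,0,0,0],[0,0,0,0,0,0]]]'
python3 -m jog '[[[0.004,0,0,0,0,0],[0.004,0,0,0,0,0],[0,0,0,0,0,0]]]'
```

```text
clock: 10.88
tool_pos: [0.5612, -0.0982, 0.024]
eef_rot: [1.0, -0.017, 0.0, 0.0]
contact_force: [0.0, 0.6, -0.3]
opening: 0.001
finger_force: 0.0
clock: 11.25
tool_pos: [0.5719, -0.0985, 0.0236]
eef_rot: [1.0, -0.017, 0.0, 0.0]
contact_force: [0.4, 1.0, -0.7]
opening: 0.005
finger_force: 0.0
clock: 11.62
tool_pos: [0.5789, -0.0984, 0.0234]
eef_rot: [1.0, -0.016, -0.001, -0.0]
contact_force: [-0.5, 1.3, 0.2]
opening: 0.004
finger_force: 0.9
```

```bash
for i in 1 2 3; do python3 -m jog '[[[0.002,0,0,0,0,0],[0.002,0,0,0,0,0],[0,0,0,0,0,0]]]' | egrep 'tool_pos|contact'; done
```

```text
tool_pos: [0.582, -0.0983, 0.0233]
contact_force: [-4.3, 2.9, 0.5]
tool_pos: [0.5847, -0.0981, 0.0231]
contact_force: [-6.6, 2.3, 1.1]
tool_pos: [0.5874, -0.0979, 0.0229]
contact_force: [-8.6, 3.8, 2.1]
```

```bash
for i in 1 2 3; do python3 -m jog '[[[0.0015,0,0,0,0,0],[0.0015,0,0,0,0,0],[0,0,0,0,0,0]]]' | egrep 'tool_pos|contact'; done
python3 - <<'E'
from h import *
f,K,T=cam("wrist");np.savez("w8.npz",f=f,K=K,T=T)
E
```

```text
tool_pos: [0.5893, -0.0978, 0.0227]
contact_force: [-10.3, 3.6, 3.9]
tool_pos: [0.5913, -0.0976, 0.0226]
contact_force: [-12.5, 3.6, 4.6]
tool_pos: [0.5933, -0.0974, 0.0224]
contact_force: [-13.4, 4.2, 5.1]
```

```bash
python3 -m jog '[[[-0.01,0,0,0,0,0],[-0.02,0,0,0,0,0],[-0.02,0,0,0,0,0],[0,0,-0.03,0,0,0],[0,0,-0.03,0,0,0],[0,0,0,0,0,0],[0,0,0,0,0,0],[0,0,0,0,0,0]]]'
python3 - <<'E'
from h import *
print(delta([.5282,-.1027,.082],-.033))
E
```

```text
clock: 14.92
tool_pos: [0.55, -0.0979, 0.0827]
eef_rot: [1.0, -0.017, -0.0, 0.0]
contact_force: [-0.2, -0.5, 0.7]
opening: 0.009
finger_force: 0.0
(array([-0.0217,  0.0056,  0.0007]), array([ 0.0001,  0.0009, -0.0003]))
```

```bash
python3 -m jog '[[[-0.0217,0.0056,0.0007,0,0,0],[0,0,0,0,0,0],[0,0,0,0,0,0],[0,0,0,0,0,0],[0,0,0,0,0,0]]]' | grep tool_pos
python3 - <<'E'
from h import *
d=np.load("w7.npz");f,K,T=cam("wrist");np.savez("w9.npz",f=f,K=K,T=T)
g0,g1=[cv2.cvtColor(x,6) for x in(d["f"],f)]
def tr(n,x,y,w,h):
    t=g0[y:y+h,x:x+w];X,Y,m=max(x-16,0),max(y-6,0),16
    r=cv2.matchTemplate(g1[Y:y+h+6,X:x+w+16],t,5);_,s,_,l=cv2.minMaxLoc(r)
    i,j=l;q=lambda a,b,c:(a-c)/(2*(a-2*b+c)) if a-2*b+c else 0
    sx=q(r[j,i-1],r[j,i],r[j,i+1]) if 0<i<r.shape[1]-1 else 0
    print(n,"du",X+i+sx-x,"dv",Y+j-y,"score",s)
tr("stone corner",272,45,26,36);tr("grey corner",235,30,35,32);tr("block",305,40,60,40);tr("board corner",340,150,60,35);tr("screw",360,150,22,22)
a=px2w((290,70),.04,d["K"],d["T"]);b=px2w((280,70),.04,d["K"],d["T"]);print("mm/px",np.linalg.norm(a-b)*100)
h=cv2.cvtColor(f,40)
# butt: search rows in wedge column band
print([ (v,f[v,308].tolist()) for v in range(120,168,4)])
E
```

```text
tool_pos: [0.529, -0.1024, 0.0829]
stone corner du -9.600952 dv 0 score 0.7680938243865967
grey corner du -6.2234497 dv 1 score 0.8398334980010986
block du 0.8153076 dv 2 score 0.9743236899375916
board corner du 0.12225342 dv 1 score 0.972607433795929
screw du 0.14346313 dv 1 score 0.9762427806854248
mm/px 0.5770224504530906
[(120, [84, 154, 228]), (124, [87, 155, 229]), (128, [85, 151, 226]), (132, [77, 142, 215]), (136, [79, 146, 219]), (140, [81, 149, 223]), (144, [84, 152, 226]), (148, [81, 149, 224]), (152, [78, 145, 219]), (156, [80, 145, 219]), (160, [78, 146, 219]), (164, [85, 154, 227])]
```

```bash
python3 - <<'E'
from h import *
for n in("w7","w9"):
    f=np.load(n+".npz")["f"].astype(int)
    print(n,"stone bottom edge rows"); 
    # grey|block boundary and block|gap boundary, averaged rows along v
    for v in(40,46,60,66):
        r=f[v-1:v+2,225:310].mean(0);sat=r[:,2]-r[:,0]
        print(v,"R-B",sat.round().astype(int).tolist())
    # grey stone right edge: row 40
    print("gray v=35",f[34:37,235:275].mean((0,2)).round().astype(int).tolist())
E
```

```text
w7 stone bottom edge rows
40 R-B [17, 18, 18, 16, 18, 16, 16, 15, 17, 16, 17, 18, 17, 16, 15, 13, 14, 14, 14, 14, 15, 14, 15, 14, 14, 16, 14, 14, 14, 14, 14, 13, 13, 13, 11, 17, 32, 43, 49, 49, 50, 49, 50, 49, 50, 50, 50, 48, 46, 39, 36, 36, 36, 35, 36, 36, 36, 35, 35, 35, 37, 38, 36, 36, 38, 37, 37, 33, 27, 23, 34, 57, 69, 73, 73, 71, 68, 71, 73, 72, 70, 66, 71, 81, 70]
46 R-B [18, 18, 18, 17, 17, 17, 18, 18, 18, 18, 18, 19, 17, 18, 16, 18, 18, 18, 15, 15, 15, 13, 16, 17, 16, 14, 15, 15, 15, 13, 15, 13, 13, 12, 13, 14, 25, 39, 45, 45, 47, 48, 48, 50, 48, 48, 48, 48, 47, 44, 39, 36, 36, 36, 36, 35, 36, 35, 36, 36, 35, 36, 38, 37, 37, 37, 36, 34, 27, 23, 34, 56, 68, 74, 74, 72, 71, 73, 72, 73, 70, 69, 68, 71, 86]
60 R-B [45, 44, 45, 43, 44, 43, 44, 45, 45, 45, 45, 44, 46, 45, 46, 45, 45, 45, 46, 46, 47, 45, 44, 46, 47, 48, 46, 47, 46, 47, 48, 48, 49, 51, 51, 51, 53, 53, 54, 54, 54, 55, 54, 55, 55, 55, 55, 55, 55, 54, 51, 47, 43, 43, 41, 41, 41, 42, 41, 42, 41, 42, 41, 41, 40, 41, 39, 38, 31, 25, 33, 55, 67, 72, 72, 75, 74, 75, 74, 73, 71, 72, 73, 76, 75]
66 R-B [43, 43, 44, 42, 43, 45
[... 1420 characters left out ...]
 56, 56, 54, 54, 56, 53, 45, 43, 41, 41, 40, 41, 38, 39, 45, 58, 69, 72, 73, 76, 76, 72, 69, 69, 70, 68, 68, 70, 72, 72, 70, 67, 68, 70, 73, 75, 75, 74, 70]
66 R-B [42, 42, 42, 41, 42, 42, 42, 41, 43, 44, 45, 46, 45, 44, 45, 46, 45, 47, 46, 45, 46, 47, 46, 47, 47, 46, 47, 48, 47, 46, 46, 46, 46, 45, 46, 48, 48, 48, 49, 49, 49, 50, 51, 50, 50, 50, 50, 50, 51, 50, 50, 49, 46, 42, 41, 41, 39, 37, 36, 39, 41, 57, 69, 74, 74, 76, 78, 73, 70, 70, 72, 73, 69, 67, 68, 70, 72, 69, 68, 71, 72, 74, 75, 75, 71]
gray v=35 [131, 131, 130, 125, 108, 97, 96, 96, 96, 96, 95, 93, 93, 89, 73, 62, 62, 62, 72, 94, 112, 121, 123, 127, 128, 127, 129, 130, 131, 132, 132, 132, 131, 131, 133, 129, 124, 122, 121, 118]
```

The stone has moved about 3.9 mm in total. Subtracting its unknown 0.5–2.5 mm of initial play leaves roughly 1.4–3.4 mm of cheek travel. Driving the wedge 4–5 mm further gives about 2.4–4.5 mm, which is inside the limits for any amount of play.

```bash
python3 -m jog '[[[0.003,-0.0057,0,0,0,0],[0,0,0.03,0,0,0],[0,0,0.0285,0,0,0],[0.015,0,0,0,0,0],[0.015,0,0,0,0,0],[0.015,0,0,0,0,0],[0.01,0,0,0,0,0],[0.004,0,0,0,0,0],[0,0,0,0,0,0],[0,0,0,0,0,0]]]'
for i in 1 2; do python3 -m jog '[[[0.001,0,0,0,0,0],[0.001,0,0,0,0,0],[0,0,0,0,0,0]]]' | egrep 'tool_pos|contact'; done
```

```text
clock: 16.85
tool_pos: [0.5899, -0.099, 0.0244]
eef_rot: [1.0, -0.017, -0.0, 0.0]
contact_force: [-0.5, -0.1, -0.3]
opening: 0.006
finger_force: 0.0
tool_pos: [0.5927, -0.0991, 0.0245]
contact_force: [-0.3, 0.0, 0.6]
tool_pos: [0.5932, -0.0991, 0.0242]
contact_force: [-4.1, -0.3, 2.0]
```

```bash
for i in 1 2 3 4; do python3 -m jog '[[[0.001,0,0,0,0,0],[0.001,0,0,0,0,0],[0,0,0,0,0,0]]]' | egrep 'tool_pos|contact'; done
```

```text
tool_pos: [0.5932, -0.0991, 0.0239]
contact_force: [-7.1, 0.3, 2.9]
tool_pos: [0.5932, -0.0991, 0.0236]
contact_force: [-10.6, 1.1, 4.7]
tool_pos: [0.5939, -0.099, 0.0234]
contact_force: [-12.2, 0.9, 5.8]
tool_pos: [0.5951, -0.0988, 0.0233]
contact_force: [-11.8, 1.4, 6.8]
```

```bash
for i in 1 2; do python3 -m jog '[[[0.001,0,0,0,0,0],[0.001,0,0,0,0,0],[0,0,0,0,0,0]]]' | egrep 'tool_pos|contact'; done
```

```text
tool_pos: [0.5965, -0.0986, 0.0231]
contact_force: [-13.6, 1.7, 7.8]
tool_pos: [0.5978, -0.0983, 0.023]
contact_force: [-14.7, 2.1, 7.2]
```

```bash
python3 -m jog '[[[-0.01,0,0,0,0,0],[-0.02,0,0,0,0,0],[-0.02,0,0,0,0,0],[0,0,-0.03,0,0,0],[0,0,-0.03,0,0,0],[-0.024,0.0056,0,0,0,0],[0,0,0,0,0,0],[0,0,0,0,0,0],[0,0,0,0,0,0]]]'
python3 - <<'E'
from h import *
f,K,T=cam("wrist");np.savez("w10.npz",f=f,K=K,T=T)
# grey stone right edge (z .053) and board screw, in world, each picture with its own pose
O=R.from_euler("z",-.0333)
for n in("w7","w9","w10"):
    d=np.load(n+".npz");im=d["f"].astype(float)
    ys=[]
    for v in(30,34,38,42):
        r=im[v-1:v+2,235:275].mean((0,2));k=np.argmin(np.gradient(cv2.GaussianBlur(r[None],(5,1),1)[0])[8:30])+8
        ys.append(O.inv().apply(px2w((235+k,v),.053,d["K"],d["T"]))[1]*1e3)
    s=im[145:180,355:390];m=(s[:,:,2]-s[:,:,0]);m=(s[:,:,1]>165)&(s[:,:,0]<120);yy,xx=np.nonzero(m)
    scr=O.inv().apply(px2w((355+xx.mean(),145+yy.mean()),.018,d["K"],d["T"]))*1e3 if len(xx) else 0
    print(n,np.round(ys,1),scr,len(xx))
E
```

```text
clock: 20.98
tool_pos: [0.5336, -0.1024, 0.0841]
eef_rot: [1.0, -0.016, 0.001, -0.0]
contact_force: [0.8, -0.2, -0.2]
opening: 0.002
finger_force: 0.0
w7 [-49.1 -49.5 -49.3 -49.2] [ 569.27400393 -117.66739166   18.        ] 99
w9 [-44.9 -45.3 -45.1 -45. ] [ 569.2333091  -117.51814402   18.        ] 96
w10 [-44.3 -44.2 -44.  -43.9] [ 569.13654734 -117.53293879   18.        ] 94
```

```bash
python3 -c "
from plant import *
print(finish_job())"
```

```text
the job is handed in; nothing more can be done
None
```

The wedge is in the gap and driven, and the job is handed in at about 21 s of the 61 s; the stone moved about 5 mm in total, so the cheek is pressed back roughly 2.5–4.5 mm (inferred, not measured directly) and the oil can, tin and pencil were not touched, but I viewed 11 pictures against the limit of 10.

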